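Lock the instrument cassette away

ROBOT

A 7-joint arm with a two-finger parallel gripper is mounted at the origin on the work surface. World frame = base frame: x ahead of the robot, y to its left, z up, the work surface at z = 0. Lengths are in m, angles in rad, forces in N, time in s.
With the tool pointing down it reaches from about 0.425 to 0.875 m from the base axis. Payload 4.7 kg.
Tool frame: the origin (TCP) lies on the centre line of the jaws, within the pads' length; the fingertips stand ahead of it and the grasp point (between the pads) lies 8 mm behind it (ctrl.finger_overhang is the x of the fingertips in the tool frame, in m); x points along the fingers, z is the direction in which the jaws open and shut, and the axes are right-handed (so a half turn about x gives the same grasp; the last joint's range is limited). The gripper opens to 87 mm and grips with 3 to 60 N. Pads are 19 mm wide; open, the fingers measure 117 mm over their backs; the gripper's body (75 mm by 190 mm) begins 51 mm behind the grasp point.
Start: joints at [-1.278, 0.321, -0.07, 1.45, 0.023, 1.371, -0.057], TCP at [0.179, 0.625, 0.234] pointing down, gripper open.
Joint ranges: [-2.86, 2.86], [-0.3, 2.09], [-1.38, 1.24], [0.06, 2.45], [-1.56, 4.7], [0.09, 2.05], [-2.69, 2.69]. Speed limits (rad/s): [2.57, 2.57, 3.14, 3.14, 3.14, 3.14, 3.14].

INTERFACE

Orientations are given as a rotation vector (axis times angle).
In Python, from bench import readout, viewer, job, nets, ctrl gives the robot as it stands.
- The arm moves only by the shell command python3 -m creep 'ROWS' [FORCE]. ROWS is JSON, a list of rows, each an object with "linear": the shift along the tool's x, y, z in m, a list of three; "twist": the turn, a rotation vector about the tool's x, y, z in degrees, a list of three; "fingers": the gripper's target within -1 to 1 (shut at 1, half-way at 0, fully open at -1). A call has 1 to 8 rows; each row is the pose to reach, as a shift and turn from the pose commanded when the call began, along the tool's axes at that moment; what a row does not reach only later rows make up. A row lasts 1/12 s, in which the tool goes at most 41.7 mm and 7.16 degrees, less where a joint would pass 70% of its speed; a pose out of reach is approached as far as the arm can. A call with a gripper value outside its range is refused whole. The fingers move at their own pace and stop on an object; FORCE is the grip in N (left out, the last holds). Time passes only in rows, so rows that repeat a pose let the fingers close. It gives the time, the measured TCP pose, the force and the opening at its end, in the units of the state.
- readout.get_state(): the state, without advancing time (a new reading comes with each control period).
- viewer.get_image(name): name is "scene" or "top" or "wrist"; returns (picture, depth): 400x640x3 uint8, red, green, blue; 400x640 float32, m along the optical axis (not along the pixel's ray), 0 where there is no reading.
- viewer.camera_params(name): a dict with "K" (3x3 intrinsics, pixels), "cam_to_world" (4x4, takes a point from camera to world coordinates). Camera axes: x right, y down, z forward; pixel columns grow to the right and rows downward; lengths in m; the calibration is good to about 2 mm. A picture is of the moment at which its call begins: read the wrist's pose just before it. camera_params takes no time and is no camera call; for the wrist camera it gives the pose at the moment of the call.
- job.close_job(): hands the job in, once; it reports no verdict.
Trained networks look in the newest picture that a camera, given by its name, has taken for a name from the list of things; names that differ only in an ending like _2 or _b are one class to them, and where a whole thing is asked for, a point or a joint stands for the part that bears it (a point fixed in the world has none). Each returns a list of dicts, best first, with "conf" (0 to 1); they miss things now and then, are a little off and sometimes report something else, mostly with a low value. They report only what shows in the picture. A call takes as long as a camera call. They do not tell look-alikes from the thing itself.
- nets.boxes_of(camera, label): "centre" ([x, y, z] in m, in world coordinates, good to about 4 mm: the middle of the surface that is visible of it).
- nets.place_of(camera, label): "centre" ([x, y, z] in m, in world coordinates, good to about 4 mm: a listed point, or the origin of a listed thing).
The state is a dict: "time": time; "joint_positions": joint angles; "qd": joint speeds; "joint_torque": joint torques, N m; "position": TCP position; "tool_rot": TCP orientation; "ft_force": force on the tool from outside, world axes, zero at the start; "torque": the same for the moment, N m; "grip_width": opening from 0.0 (shut) to 1.0 (fully open).
Only numpy, scipy, OpenCV 4.12 (cv2) and the standard library are available. Lean on these libraries where they do the work, as an engineer would, in place of code of your own. Each camera call takes 0.05 s, during which the arm holds its last target.

TASK

Put the steel instrument cassette flat into the empty bay of the grey lock-box and shut the lid. Then swing the padlock's shackle in over its hole and press it down until it clicks and stays down. Leave the bottle, the jar and the instrument holder standing where they are.

Things in the scene. Friction and masses are not known exactly. Their poses are not given: they have to be found in the camera images.
- cassette_mid (a point): centre, half-way up, of the loose steel instrument cassette (0.2 to 0.4 kg): a slab 115 (its x) x 65 (its y) x 35 mm high with a lifting bar above it. The bar lies along the cassette's x over the middle: 80 mm long, 14 mm wide, from 60 to 80 mm above the cassette's underside, on a 10 mm post at each end, so 25 mm of free height lies under it. This point is 40 mm above the underside. It starts flat on the counter, to the right (-y) of the lock-box.
- safe: grey painted steel lock-box fixed to the counter, 160 (x) x 250 (y) x 100 mm high, open on top, walls and floor 5 mm; origin at the centre of its underside on the counter, its -x side is the front (towards the robot) and carries the padlock. An inner wall 80 mm high, 17 mm to +y of the middle, divides it; the +y bay is full of cartons up to 75 mm.
- bay (a point): centre of the floor of the empty bay (the -y one) of the lock-box, 5 mm above the counter; axes as the lock-box's. The bay is 150 (x) x 135 (y) mm inside and 95 mm deep.
- lid (a joint): angle of the lock-box lid in rad: 0 shut, about 1.57 upright. The lid is a plate 162 x 250 x 8 mm hinged along the far (+x) top edge; a stiff hinge lets it stay at any angle, and some 3 to 5 N at its front edge moves it. It starts about upright. A steel tab (36 mm wide, 5 mm thick, with a hole for the shackle) sticks out 45 mm beyond its front edge and comes down on top of the padlock. The tab cannot come down if the shackle is already swung in.
- lid_hinge (a point): middle of the lid's hinge line, 80 mm to +x of the lock-box's centre and 100 mm above the counter; the line runs along this point's y; axes as the lock-box's. The underside of the shut lid is level with it, the upper face 8 mm higher.
- lid_edge (a point): middle of the lid's front edge on its upper (outer) face; moves with the lid, 160 mm from the hinge.
- lock_top (a point): centre of the top face of the brass padlock body (34 (x) x 72 (y) x 58 mm high) that stands upright in a bracket fixed to the middle of the lock-box front, 98 mm above the counter; axes as the lock-box's. The shackle pivots on its heel leg, 24 mm to +y of this point; the hole for its free leg (toe) is 24 mm to -y.
- crown (a point): top of the middle of the shackle's crown; moves with the shackle. The shackle is a U of 10 mm steel bar, legs 48 mm apart; this point is 24 mm from the heel leg's axis, and 62 mm above lock_top when the shackle is up; the toe then ends 12 mm above lock_top. Pressing moves it straight down by up to 25 mm.
- swing (a joint): angle of the shackle about its heel leg in rad: 0 is swung in, toe over its hole, crown along the lock-box's y, against a stop; it grows (up to 1.9) as the toe swings out to the front, towards the robot; at 1.57 the crown points from the heel along the lock-box's -x. About 1 N at the toe turns it and it stays where it is left. It starts swung out.
- press (a joint): how far the shackle is pressed down, in m: 0 is up, 0.025 is the bottom stop. It goes down only with the toe swung in. A spring pushes it up with 4 to 7 N; from about 0.011 a hidden pawl raises the resistance to about 11 N, it clicks at 0.016 to 0.018 with a sudden drop in force, and then holds the shackle down at about 0.019 (it can still be pressed on to the bottom stop, against 4 to 8 N, which does no harm). Pressed less far it springs up again.
- bottle: bystander: white plastic bottle, radius 30, height 165 mm, standing by the lock-box; origin at the centre of its underside.
- jar: bystander: glass jar with steel cap, radius 34, height 100 mm; origin at the centre of its underside.
- holder: bystander: round steel instrument holder, radius 33, 100 mm high, with thin handles standing out of it to 170 mm; origin at the centre of its underside.
Not all that is in view belongs to the job. Leave any green look-alike of the part that bears cassette_mid alone.

How it is judged:
By the outcome, as a careful person would: the job done as asked, in the order asked, and still so for the second after the job is handed in, with the robot touching nothing.
It also fails if it takes over 72 s, if anything falls off the work surface, if the arm or the gripper's body presses on something with over 40 N, if the wrist force passes 120 N, or if a joint passes its speed limit or range.

## Working session

There is one attempt and no reset: what is moved stays moved. The work goes in short steps, Python scripts to look and compute and a shell command to move; the robot and the scene stay as the last step left them, time stands still between calls to the robot, and variables do not carry over. Pictures are saved under pics/ and viewed, and the job is handed in when it is done.

```bash
ls; mkdir -p pics
python3 - <<'E'
from bench import readout, viewer, job, nets, ctrl
import cv2
print(readout.get_state()); print(ctrl.finger_overhang)
for n in ["scene","top","wrist"]:
    im,d=viewer.get_image(n); cv2.imwrite(f"pics/{n}0.png",im[:,:,::-1])
    import numpy as np; np.save(f"pics/{n}0.npy",d)
    print(n,viewer.camera_params(n))
E
```

```text
pics
{'time': 0.0, 'joint_positions': array([-1.27783823,  0.32185475, -0.07008375,  1.45165587,  0.02259179,
        1.37078142, -0.0568671 ]), 'qd': array([ 0.00137815, -0.00127718, -0.0007186 , -0.00144468, -0.00111053,
        0.00082912, -0.00103148]), 'joint_torque': array([ 7.67241709e-04, -4.91303480e+01, -4.03702743e-01, -3.12533391e+01,
       -6.41333009e-02,  4.36990173e-02,  1.80750803e-04]), 'position': array([0.17881899, 0.62437798, 0.23245045]), 'tool_rot': array([-1.00263937,  1.32979554,  1.00060848]), 'ft_force': array([-0.16229285,  0.35191134, -0.3887906 ]), 'torque': array([-0.02585019, -0.02109837, -0.0498562 ]), 'grip_width': 1.002979481330631}
0.011
scene {'K': array([[452.58606334,   0.        , 310.3889431 ],
       [  0.        , 452.58606334, 199.78958622],
       [  0.        ,   0.        ,   1.        ]]), 'cam_to_world': array([[-0.6101055 ,  0.53829891, -0.58138246,  1.27758448],
       [ 0.7921753 ,  0.4003952 , -0.46058873,  0.48255367],
       [-0.01515167, -0.74156454, -0.67071042,  0.96399171],
       [ 0.        ,  0.        ,  0.        ,  1. 
[... 167 characters left out ...]
     ]]), 'cam_to_world': array([[ 0.02509071, -0.99801836,  0.0577045 ,  0.45695592],
       [-0.99950805, -0.02395788,  0.02024044, -0.12087158],
       [-0.01881785, -0.05818395, -0.99812851,  1.36057046],
       [ 0.        ,  0.        ,  0.        ,  1.        ]])}
wrist {'K': array([[296.87026807,   0.        , 319.28434239],
       [  0.        , 296.87026807, 202.64099651],
       [  0.        ,   0.        ,   1.        ]]), 'cam_to_world': array([[ 0.27534164,  0.91845776,  0.2839407 ,  0.10086582],
       [ 0.96134516, -0.26257414, -0.08288734,  0.64924524],
       [-0.00157304,  0.29578735, -0.95525252,  0.38441306],
       [ 0.        ,  0.        ,  0.        ,  1.        ]])}
```

View pics/scene0.png

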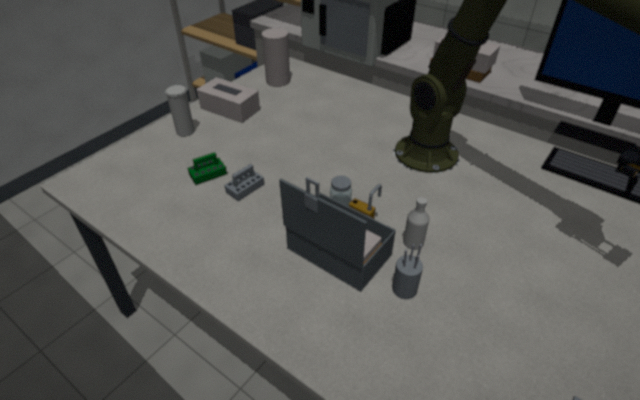

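View pics/top0.png

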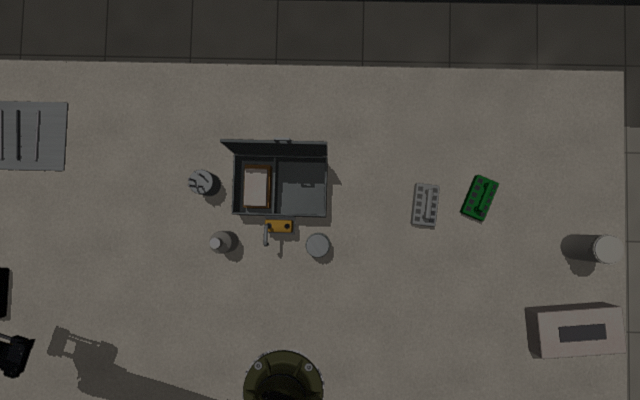

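Run:
```python
from bench import readout, viewer, job, nets, ctrl
import numpy as np
for cam in ["top","scene"]:
    for l in ["cassette_mid","safe","bay","lid_hinge","lid_edge","lock_top","crown"]+(["bottle","jar","holder"] if cam=="top" else []):
        r=nets.place_of(cam,l); print(cam,l,[(np.round(x["centre"],4).tolist(),round(x["conf"],2)) for x in r[:3]])
```

```text
top cassette_mid [([0.546, -0.5313, 0.0396], 0.89), ([0.5226, -0.3851, 0.0419], 0.62)]
top safe [([0.5672, 0.0139, 0.0007], 0.63)]
top bay [([0.5663, -0.0383, 0.0073], 0.69)]
top lid_hinge []
top lid_edge [([0.659, 0.0182, 0.2617], 0.96), ([0.4098, 0.1691, 0.0007], 0.19)]
top lock_top [([0.4588, 0.0216, 0.0936], 0.95)]
top crown [([0.4359, 0.0425, 0.1609], 0.68)]
top bottle [([0.4082, 0.1654, -0.0036], 0.84), ([0.4084, -0.0906, 0.0015], 0.67)]
top jar []
top holder [([0.5682, 0.229, 0.0037], 0.87), ([0.6557, 0.0154, 0.2596], 0.29)]
scene cassette_mid [([0.5507, -0.5345, 0.0392], 0.73), ([0.5268, -0.3803, 0.0365], 0.7), ([0.5723, 0.2276, -0.0001], 0.59)]
scene safe [([0.5684, 0.019, -0.0033], 0.75), ([0.4131, -0.0873, -0.0059], 0.72)]
scene bay []
scene lid_hinge [([0.6486, 0.0151, 0.1018], 0.98)]
scene lid_edge [([0.6572, 0.0147, 0.2571], 0.64)]
scene lock_top [([0.4554, 0.0193, 0.0962], 0.77)]
scene crown [([0.4113, -0.0908, -0.003], 0.58), ([0.4341, 0.0391, 0.1614], 0.48)]
```

The top view shows the lock-box at about (280,180) with the lid upright, the padlock in front at (279,227), the bottle at (222,241), the jar at (318,245) and the holder at (202,182). The real grey cassette is at (426,204) and the green look-alike at (479,198). Next I'll refine poses and yaws from depth.

```bash
cat > h.py <<'E'
import numpy as np, cv2
from bench import readout, viewer, job, nets, ctrl
from scipy.spatial.transform import Rotation as R
def cloud(cam,d=None,P=None):
    im=None
    if d is None: P=viewer.camera_params(cam); im,d=viewer.get_image(cam)
    K,T=P["K"],P["cam_to_world"]
    v,u=np.mgrid[:400,:640]
    p=np.stack([(u-K[0,2])/K[0,0]*d,(v-K[1,2])/K[1,1]*d,d],-1)
    w=p@T[:3,:3].T+T[:3,3]; w[d==0]=np.nan
    return im,w
def rect(p):
    (c,s,a)=cv2.minAreaRect((p[:,:2]*1000).astype(np.float32)); return np.round(c,1),np.round(s,1),round(a,1)
def toolaxes():
    s=readout.get_state(); return s,R.from_rotvec(s["tool_rot"]).as_matrix()
def delta(target,Rt=None,s=None):
    """shift in tool axes to target TCP, twist deg to rot matrix Rt"""
    s,M=toolaxes()
    l=M.T@(np.array(target)-s["position"])
    tw=R.from_matrix(M.T@Rt).as_rotvec(degrees=True) if Rt is not None else None
    return np.round(l*1000,1),tw
E
python3 - <<'E'
from h import *
d=np.load("pics/top0.npy"); im=cv2.imread("pics/top0.png")
_,w=cloud("top",d,viewer.camera_params("top"))
def sel(u0,u1,v0,v1,z0,z1):
    p=w[v0:v1,u0:u1].reshape(-1,3); return p[(p[:,2]>z0)&(p[:,2]<z1)]
print("table z",np.nanmedian(w[250:290,360:420,2]))
for z0,z1 in [(.02,.045),(.065,.09)]:
    p=sel(405,446,175,235,z0,z1); print("cass",len(p),p[:,2].mean(),rect(p),p.mean(0))
p=sel(225,335,150,222,.085,.11); print("rim",rect(p),p.mean(0))
p=sel(215,340,130,165,.2,.26); print("lid",rect(p),p.mean(0))
p=sel(215,340,130,165,.265,.32); print("tab",len(p),p.mean(0) if len(p) else 0)
p=sel(262,297,215,235,.09,.105); print("lock",rect(p),p.mean(0))
p=sel(255,297,210,250,.14,.17); print("shackle",len(p),rect(p),p.mean(0))
p=sel(302,335,228,262,.08,.12); print("jar",rect(p),p.mean(0))
p=sel(205,242,225,258,.14,.18); print("bottle",len(p),p.mean(0))
p=sel(185,222,165,200,.09,.19); print("holder",rect(p),p.mean(0))
big=cv2.resize(im[120:270,170:350],None,fx=4,fy=4,interpolation=cv2.INTER_CUBIC); cv2.imwrite("pics/zoom0.png",cv2.convertScaleAbs(big,alpha=1.8))
print(readout.get_state()["time"])
E
```

```text
table z -0.0018675691199705469
cass 808 0.03288814303145885 (array([ 526.2, -382.6]), array([ 65.9, 115.1]), 84.8) [ 0.52536594 -0.3798216   0.03288814]
cass 174 0.07713044719687182 (array([ 526.6, -382.5]), array([15.8, 79. ]), 86.2) [ 0.52574596 -0.38159507  0.07713045]
rim (array([557.6,  17.6]), array([177.4, 250.9]), 0.1) [0.5697082  0.02409201 0.09715238]
lid (array([651.4,  17.7]), array([247.8,  10.4]), 89.8) [0.64880886 0.01645168 0.23788549]
tab 78 [ 0.64997181 -0.00669408  0.29260481]
lock (array([463.2,  11.2]), array([45. , 82.6]), 1.3) [0.4595349  0.01315067 0.09650437]
shackle 88 (array([433.,  42.]), array([ 9.8, 55.8]), 88.7) [0.43311647 0.04125904 0.15569637]
jar (array([407.8, -87.1]), array([55.2, 57.8]), 1.2) [ 0.40805706 -0.08773767  0.09833406]
bottle 109 [0.41020405 0.16607178 0.16269908]
holder (array([569.1, 226.1]), array([62.6, 62.3]), 87.5) [0.56845158 0.22522381 0.10397364]
1.0
```

View pics/zoom0.png

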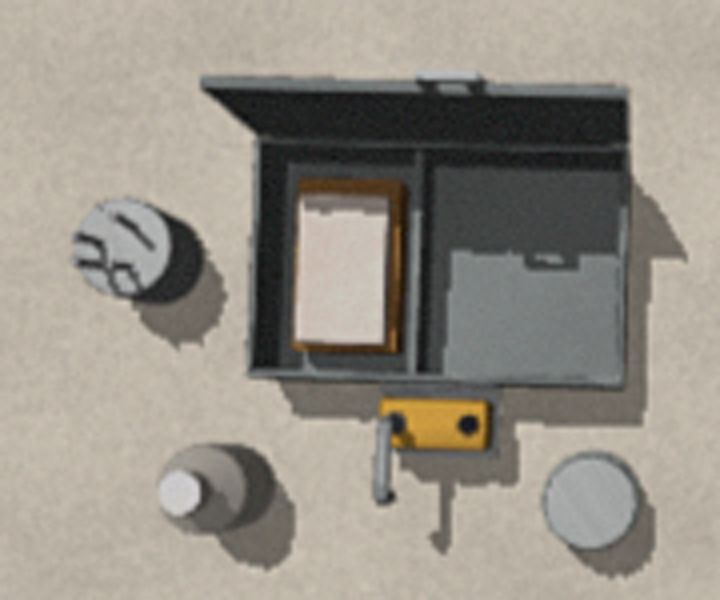

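Run:
```python
from h import *
s,M=toolaxes(); print(M.round(3))
yaw=np.deg2rad(-4.5)
for sg in (1,-1):
    z=sg*np.array([-np.sin(yaw),np.cos(yaw),0]); x=np.array([0,0,-1.]); y=np.cross(z,x)
    Rt=np.stack([x,y,z],1)
    for p in [(.40,.50,.33),(.6,.3,.36),(.6,-.1,.36),(0.526,-.3825,.25)]:
        l,t=delta(p,Rt); print(sg,p,l,t.round(1))
```

```text
[[ 0.    -0.961  0.275]
 [ 0.     0.275  0.961]
 [-1.    -0.     0.   ]]
1 (0.4, 0.5, 0.33) [ -96.4 -246.9  -59.2] [-11.5   0.    0. ]
1 (0.6, 0.3, 0.36) [-126.4 -494.2 -196.5] [-11.5   0.    0. ]
1 (0.6, -0.1, 0.36) [-126.4 -604.3 -581. ] [-11.5   0.    0. ]
1 (0.526, -0.3825, 0.25) [ -16.4 -610.9 -873. ] [-11.5   0.    0. ]
-1 (0.4, 0.5, 0.33) [ -96.4 -246.9  -59.2] [168.5   0.   -0. ]
-1 (0.6, 0.3, 0.36) [-126.4 -494.2 -196.5] [168.5   0.   -0. ]
-1 (0.6, -0.1, 0.36) [-126.4 -604.3 -581. ] [168.5   0.   -0. ]
-1 (0.526, -0.3825, 0.25) [ -16.4 -610.9 -873. ] [168.5   0.   -0. ]
```

```bash
python3 -m creep '[{"linear":[-0.107,-0.252,-0.078],"twist":[-5,0,0],"fingers":-1},{"linear":[-0.107,-0.252,-0.078],"twist":[-11.5,0,0],"fingers":-1},{"linear":[-0.107,-0.252,-0.078],"twist":[-11.5,0,0],"fingers":-1},{"linear":[-0.107,-0.252,-0.078],"twist":[-11.5,0,0],"fingers":-1},{"linear":[-0.107,-0.252,-0.078],"twist":[-11.5,0,0],"fingers":-1},{"linear":[-0.107,-0.252,-0.078],"twist":[-11.5,0,0],"fingers":-1},{"linear":[-0.107,-0.252,-0.078],"twist":[-11.5,0,0],"fingers":-1},{"linear":[-0.107,-0.252,-0.078],"twist":[-11.5,0,0],"fingers":-1}]'
python3 - <<'E'
from h import *
for p in [(.53,.2,.34),(.53,-.1,.34)]: print(delta(p)[0])
E
```

```text
time: 1.67
position: [0.4089, 0.4747, 0.3442]
tool_rot: [-1.145, 1.244, 1.136]
ft_force: [1.3, -0.8, 1.0]
grip_width: 0.998
[   5.  -145.6 -262.5]
[   4.7 -173.  -561.3]
```

```bash
python3 -m creep '[{"linear":[0.005,-0.04,-0.09],"twist":[0,0,0],"fingers":-1},{"linear":[0.005,-0.10,-0.18],"twist":[0,0,0],"fingers":-1},{"linear":[0.005,-0.145,-0.30],"twist":[0,0,0],"fingers":-1},{"linear":[0.005,-0.145,-0.30],"twist":[0,0,0],"fingers":-1},{"linear":[0.005,-0.145,-0.30],"twist":[0,0,0],"fingers":-1},{"linear":[0.005,-0.145,-0.30],"twist":[0,0,0],"fingers":-1},{"linear":[0.005,-0.145,-0.30],"twist":[0,0,0],"fingers":-1},{"linear":[0.005,-0.145,-0.30],"twist":[0,0,0],"fingers":-1}]'
python3 - <<'E'
from h import *
s,M=toolaxes();print(s["joint_positions"].round(2),M.round(3))
for p in [(.53,-.13,.34),(.526,-.3825,.2)]: print(delta(p)[0])
E
```

```text
time: 2.33
position: [0.521, 0.1686, 0.3358]
tool_rot: [-1.152, 1.244, 1.152]
ft_force: [2.2, 0.3, -0.0]
grip_width: 1.002
[-0.62  0.07  0.28  1.55 -0.02  1.53  1.15] [[ 0.001 -0.997  0.078]
 [ 0.001  0.078  0.997]
 [-1.    -0.001  0.001]]
[  -4.4  -32.1 -297. ]
[ 135.4  -47.6 -549.1]
```

```bash
python3 -m creep '[{"linear":[0,-0.03,-0.32],"twist":[0,0,0],"fingers":-1},{"linear":[0,-0.03,-0.32],"twist":[0,0,0],"fingers":-1},{"linear":[0,-0.03,-0.32],"twist":[0,0,0],"fingers":-1},{"linear":[0,-0.03,-0.32],"twist":[0,0,0],"fingers":-1},{"linear":[0,-0.03,-0.32],"twist":[0,0,0],"fingers":-1},{"linear":[0,-0.03,-0.32],"twist":[0,0,0],"fingers":-1},{"linear":[0,-0.03,-0.32],"twist":[0,0,0],"fingers":-1},{"linear":[0.02,-0.03,-0.36],"twist":[0,0,0],"fingers":-1}]'
python3 - <<'E'
from h import *
for p in [(.526,-.3825,.2)]: print(delta(p)[0])
E
```

```text
time: 3.0
position: [0.5246, -0.1637, 0.3262]
tool_rot: [-1.154, 1.242, 1.148]
ft_force: [1.4, -0.5, -0.3]
grip_width: 1.001
[ 126.3  -17.8 -218. ]
```

```bash
python3 -m creep '[{"linear":[0.126,-0.018,-0.218],"twist":[0,0,0],"fingers":-1},{"linear":[0.126,-0.018,-0.218],"twist":[0,0,0],"fingers":-1},{"linear":[0.126,-0.018,-0.218],"twist":[0,0,0],"fingers":-1},{"linear":[0.126,-0.018,-0.218],"twist":[0,0,0],"fingers":-1},{"linear":[0.126,-0.018,-0.218],"twist":[0,0,0],"fingers":-1},{"linear":[0.126,-0.018,-0.218],"twist":[0,0,0],"fingers":-1},{"linear":[0.126,-0.018,-0.218],"twist":[0,0,0],"fingers":-1},{"linear":[0.126,-0.018,-0.218],"twist":[0,0,0],"fingers":-1}]'
python3 - <<'E'
from h import *
im,w=cloud("wrist"); cv2.imwrite("pics/wr1.png",im[:,:,::-1])
s=readout.get_state(); print(s["position"],s["joint_positions"].round(2))
print([(np.round(r["centre"],4).tolist(),round(r["conf"],2)) for r in nets.place_of("wrist","cassette_mid")])
q=w.reshape(-1,3); box=(abs(q[:,0]-.526)<.09)&(abs(q[:,1]+.3825)<.06)
for z0,z1 in [(.025,.045),(.07,.09)]:
    p=q[box&(q[:,2]>z0)&(q[:,2]<z1)]; print(len(p),np.median(p[:,2]),rect(p))
E
```

```text
time: 3.67
position: [0.5224, -0.3823, 0.1957]
tool_rot: [-1.145, 1.251, 1.151]
ft_force: [-0.3, 0.7, 0.2]
grip_width: 1.0
[ 0.5242035  -0.38035556  0.19712718] [ 0.05  0.39  0.7   1.53 -0.26  1.32  2.27]
[([0.5487, -0.5323, 0.0383], 0.8), ([0.525, -0.3856, 0.0376], 0.64)]
4821 0.03550421484288979 (array([ 526.2, -380.9]), array([ 65. , 114.5]), 84.6)
1184 0.08016079182876823 (array([ 526.1, -380.8]), array([13.6, 79.2]), 84.9)
```

View pics/wr1.png

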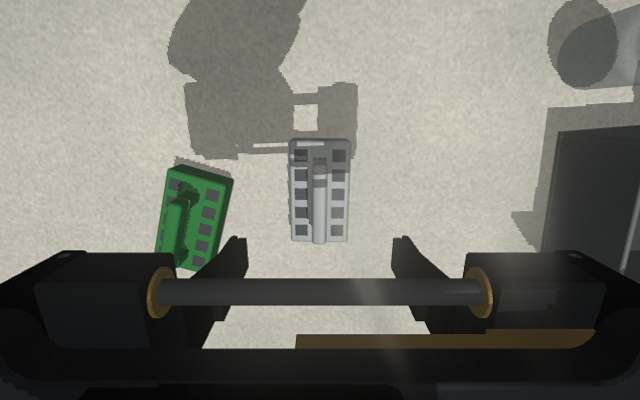

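```bash
python3 -m creep '[{"linear":[0.035,-0.002,-0.001],"twist":[-0.7,0,0],"fingers":-1},{"linear":[0.070,-0.002,-0.001],"twist":[-0.7,0,0],"fingers":-1},{"linear":[0.100,-0.002,-0.001],"twist":[-0.7,0,0],"fingers":-1},{"linear":[0.120,-0.002,-0.001],"twist":[-0.7,0,0],"fingers":-1},{"linear":[0.133,-0.002,-0.001],"twist":[-0.7,0,0],"fingers":-1},{"linear":[0.133,-0.002,-0.001],"twist":[-0.7,0,0],"fingers":-1},{"linear":[0.133,-0.002,-0.001],"twist":[-0.7,0,0],"fingers":1},{"linear":[0.133,-0.002,-0.001],"twist":[-0.7,0,0],"fingers":1}]' 35
python3 - <<'E'
from h import *
s,M=toolaxes();print(s["position"],s["ft_force"],M.round(3))
E
```

```text
time: 4.43
position: [0.5283, -0.3816, 0.0673]
tool_rot: [-1.164, 1.238, 1.158]
ft_force: [-0.4, -1.2, -0.5]
grip_width: 0.922
[ 0.52828286 -0.38156245  0.06734861] [-0.37638374 -1.1900508  -0.45141936] [[ 0.003 -0.998  0.065]
 [-0.001  0.065  0.998]
 [-1.    -0.003 -0.001]]
```

```bash
python3 -m creep '[{"linear":[0.003,0.001,0],"twist":[1.4,0,0],"fingers":1},{"linear":[0.003,0.001,0],"twist":[1.4,0,0],"fingers":1},{"linear":[0.003,0.001,0],"twist":[1.4,0,0],"fingers":1},{"linear":[0.003,0.001,0],"twist":[1.4,0,0],"fingers":1},{"linear":[0.003,0.001,0],"twist":[1.4,0,0],"fingers":1},{"linear":[0.003,0.001,0],"twist":[1.4,0,0],"fingers":1},{"linear":[0.003,0.001,0],"twist":[1.4,0,0],"fingers":1},{"linear":[0.003,0.001,0],"twist":[1.4,0,0],"fingers":1}]' 35
python3 - <<'E'
from h import *
s,M=toolaxes();print(s["position"],s["ft_force"],M.round(3))
E
```

```text
time: 5.1
position: [0.5257, -0.3812, 0.062]
tool_rot: [-1.142, 1.25, 1.143]
ft_force: [0.1, -0.5, 0.2]
grip_width: 0.324
[ 0.52566078 -0.38116509  0.06201111] [ 0.13606354 -0.53682202  0.16913336] [[-0.    -0.996  0.09 ]
 [ 0.     0.09   0.996]
 [-1.     0.     0.   ]]
```

```bash
python3 -m creep '[{"linear":[0,0,0],"twist":[0,0,0],"fingers":1},{"linear":[0,0,0],"twist":[0,0,0],"fingers":1},{"linear":[0,0,0],"twist":[0,0,0],"fingers":1},{"linear":[0,0,0],"twist":[0,0,0],"fingers":1},{"linear":[-0.005,0,0],"twist":[0,0,0],"fingers":1},{"linear":[-0.015,0,0],"twist":[0,0,0],"fingers":1},{"linear":[-0.03,0,0],"twist":[0,0,0],"fingers":1},{"linear":[-0.05,0,0],"twist":[0,0,0],"fingers":1}]' 35
python3 - <<'E'
from h import *
s,M=toolaxes();print(s["position"],s["ft_force"],M.round(3))
E
```

```text
time: 5.77
position: [0.5248, -0.38, 0.1115]
tool_rot: [-1.14, 1.251, 1.146]
ft_force: [0.6, 0.1, -3.5]
grip_width: 0.156
[ 0.52477582 -0.38004877  0.11149537] [ 0.5811317   0.10519583 -3.48466815] [[-0.003 -0.996  0.09 ]
 [ 0.002  0.09   0.996]
 [-1.     0.003  0.002]]
```

```bash
python3 -m creep '[{"linear":[-0.035,0,0],"twist":[-1,0,0],"fingers":1},{"linear":[-0.070,-0.001,0.01],"twist":[-2,0,0],"fingers":1},{"linear":[-0.095,-0.002,0.035],"twist":[-3,0,0],"fingers":1},{"linear":[-0.105,-0.003,0.07],"twist":[-4,0,0],"fingers":1},{"linear":[-0.105,-0.004,0.107],"twist":[-5.2,0,0],"fingers":1},{"linear":[-0.105,-0.006,0.144],"twist":[-5.2,0,0],"fingers":1},{"linear":[-0.105,-0.007,0.181],"twist":[-5.2,0,0],"fingers":1},{"linear":[-0.105,-0.008,0.218],"twist":[-5.2,0,0],"fingers":1}]'
python3 - <<'E'
from h import *
s,M=toolaxes();print(s["position"],s["ft_force"],M.round(3)); print(delta((.567,-.037,.21))[0])
E
```

```text
time: 6.43
position: [0.553, -0.1629, 0.2178]
tool_rot: [-1.209, 1.208, 1.209]
ft_force: [0.8, 0.4, -2.6]
grip_width: 0.16
[ 0.55297053 -0.16291443  0.2178475 ] [ 0.79482562  0.40867392 -2.55267605] [[ 0.001 -1.    -0.   ]
 [ 0.001 -0.     1.   ]
 [-1.    -0.001  0.001]]
[  7.9 -14.1 125.9]
```

```bash
python3 -m creep '[{"linear":[0,-0.004,0.035],"twist":[0,0,0],"fingers":1},{"linear":[0,-0.008,0.070],"twist":[0,0,0],"fingers":1},{"linear":[0,-0.012,0.100],"twist":[0,0,0],"fingers":1},{"linear":[0,-0.014,0.118],"twist":[0,0,0],"fingers":1},{"linear":[0,-0.014,0.126],"twist":[0,0,0],"fingers":1},{"linear":[0,-0.014,0.126],"twist":[0,0,0],"fingers":1},{"linear":[0,-0.014,0.126],"twist":[0,0,0],"fingers":1}]'
python3 - <<'E'
from h import *
im,w=cloud("scene"); cv2.imwrite("pics/sc2.png",cv2.convertScaleAbs(cv2.resize(im[140:320,220:460,::-1],None,fx=3,fy=3),alpha=1.6))
im,w=cloud("wrist"); cv2.imwrite("pics/wr2.png",im[:,:,::-1])
s,M=toolaxes();print(s["position"],s["ft_force"],M.round(3)); print(delta((.567,-.037,.07))[0])
E
```

```text
time: 7.02
position: [0.5669, -0.0402, 0.2173]
tool_rot: [-1.21, 1.21, 1.209]
ft_force: [0.3, -0.9, -3.2]
grip_width: 0.161
[ 0.56691159 -0.04161652  0.21729015] [ 0.61657641 -0.99961501 -2.44669475] [[ 0.    -1.     0.003]
 [-0.001  0.003  1.   ]
 [-1.    -0.    -0.001]]
[ 1.473e+02 -1.000e-01  4.800e+00]
```

View pics/sc2.png

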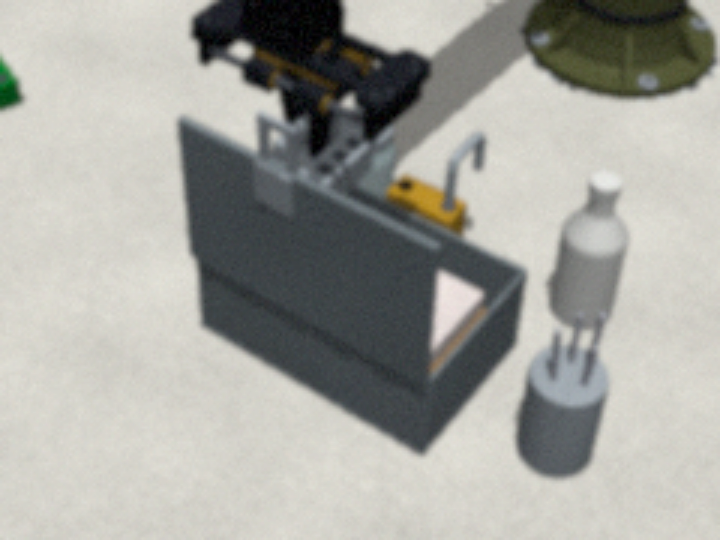

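View pics/wr2.png

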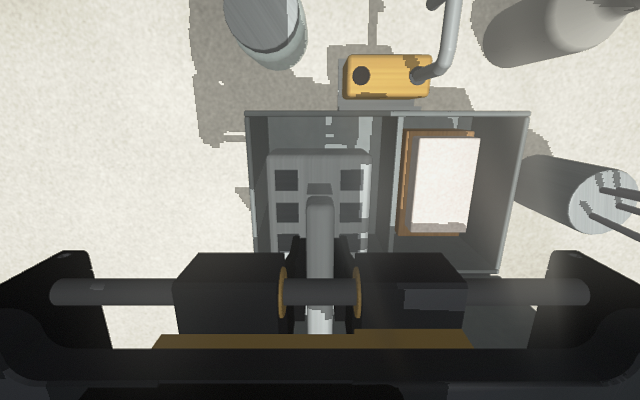

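The cassette hangs over the bay in the wrist view (slab at about (320,200) between the walls at u=255 and u=395), aligned and clear of the upright lid. I'll lower it.

```bash
python3 -m creep '[{"linear":[0.025,0,0.002],"twist":[0,0,0],"fingers":1},{"linear":[0.055,0,0.004],"twist":[0,0,0],"fingers":1},{"linear":[0.085,0,0.004],"twist":[0,0,0],"fingers":1},{"linear":[0.110,0,0.004],"twist":[0,0,0],"fingers":1},{"linear":[0.128,0,0.004],"twist":[0,0,0],"fingers":1},{"linear":[0.140,0,0.004],"twist":[0,0,0],"fingers":1},{"linear":[0.145,0,0.004],"twist":[0,0,0],"fingers":1},{"linear":[0.147,0,0.004],"twist":[0,0,0],"fingers":1}]'
python3 - <<'E'
from h import *
s,M=toolaxes();print(s["position"],s["ft_force"],M.round(3)); print(delta((.567,-.037,.067))[0])
E
```

```text
time: 7.78
position: [0.567, -0.036, 0.0697]
tool_rot: [-1.208, 1.211, 1.208]
ft_force: [0.2, -0.1, -2.4]
grip_width: 0.155
[ 0.56702148 -0.03604457  0.06969227] [ 0.23446198 -0.07415736 -2.4108411 ] [[-0.001 -1.     0.001]
 [-0.001  0.001  1.   ]
 [-1.     0.001 -0.001]]
[ 2.7  0.  -1. ]
```

```bash
python3 -m creep '[{"linear":[0.001,0,0],"twist":[0,0,0],"fingers":1},{"linear":[0.002,0,0],"twist":[0,0,0],"fingers":1},{"linear":[0.003,0,0],"twist":[0,0,0],"fingers":1},{"linear":[0.004,0,0],"twist":[0,0,0],"fingers":1},{"linear":[0.004,0,0],"twist":[0,0,0],"fingers":1}]'
```

```text
time: 8.2
position: [0.568, -0.0348, 0.0669]
tool_rot: [-1.21, 1.207, 1.208]
ft_force: [0.6, -0.7, -0.5]
grip_width: 0.163
```

```bash
python3 -m creep '[{"linear":[0,0,0],"twist":[0,0,0],"fingers":0},{"linear":[0,0,0],"twist":[0,0,0],"fingers":0},{"linear":[0,0,0],"twist":[0,0,0],"fingers":0},{"linear":[0,0,0],"twist":[0,0,0],"fingers":0},{"linear":[-0.015,0,0],"twist":[0,0,0],"fingers":0},{"linear":[-0.05,0,0],"twist":[0,0,0],"fingers":0},{"linear":[-0.09,0,0],"twist":[0,0,0],"fingers":0},{"linear":[-0.13,0,0],"twist":[0,0,0],"fingers":0}]'
```

```text
time: 8.87
position: [0.5665, -0.0349, 0.1971]
tool_rot: [-1.209, 1.21, 1.21]
ft_force: [1.2, 0.0, 0.0]
grip_width: 0.493
```

```bash
python3 -m creep '[{"linear":[-0.04,0,0],"twist":[0,0,0],"fingers":1},{"linear":[-0.08,0,0],"twist":[0,0,0],"fingers":1},{"linear":[-0.12,0,0],"twist":[0,0,0],"fingers":1},{"linear":[-0.15,0,0],"twist":[0,0,0],"fingers":1},{"linear":[-0.15,0,0.02],"twist":[0,0,0],"fingers":1},{"linear":[-0.15,0,0.05],"twist":[0,0,0],"fingers":1},{"linear":[-0.15,0,0.065],"twist":[0,0,0],"fingers":1}]'
python3 - <<'E'
from h import *
im,w=cloud("wrist"); cv2.imwrite("pics/wr3.png",im[:,:,::-1])
q=w.reshape(-1,3)
for lab,b in [("cass",((.49,.64),(-.10,.03),(.035,.06))),("bar",((.49,.64),(-.10,.03),(.075,.095))),("lock",((.43,.48),(-.03,.07),(.09,.106))),("shk",((.36,.48),(-.02,.09),(.145,.175)))]:
    m=np.all([(q[:,i]>b[i][0])&(q[:,i]<b[i][1]) for i in range(3)],0); p=q[m]; print(lab,len(p),rect(p) if len(p)>5 else 0, np.median(p,0))
s,M=toolaxes();print(s["position"],M.round(3)); 
im,w=cloud("top"); q=w.reshape(-1,3)
m=(abs(q[:,0]-.65)<.04)&(abs(q[:,1]-.017)<.13)&(q[:,2]>.15); p=q[m]; print(p[:,2].max(), rect(p), np.polyfit(p[:,2],p[:,0],1))
hx=.6485
for th in range(90,-1,-10):
    t=np.deg2rad(th); r=.148
    print(th, np.round([hx-r*np.cos(t)+.008*np.sin(t)+.010, .1+r*np.sin(t)+.008*np.cos(t)+.011],3))
E
```

```text
time: 9.45
position: [0.5674, 0.0337, 0.347]
tool_rot: [-1.21, 1.204, 1.211]
ft_force: [0.0, 0.9, -1.8]
grip_width: 0.061
cass 2657 (array([566.6, -35.8]), array([128.3, 146.8]), 90.0) [ 0.56592621 -0.02699956  0.04056371]
bar 848 (array([566.2, -35.7]), array([128.7, 147.5]), 90.0) [ 0.57788122 -0.03363332  0.08505023]
lock 1453 (array([456.8,  20. ]), array([33.4, 72. ]), 0.1) [0.45816722 0.01668491 0.09838889]
shk 525 (array([434.1,  44.4]), array([10. , 56.4]), 88.8) [0.43436462 0.04411658 0.15871118]
[0.56712504 0.03708172 0.34624309] [[ 0.    -1.    -0.008]
 [ 0.004 -0.008  1.   ]
 [-1.    -0.     0.004]]
0.7181811614359329 (array([633.9, -23.8]), array([ 46.3, 168.9]), 1.4) [-0.04203397  0.65828169]
90 [0.666 0.259]
80 [0.641 0.258]
70 [0.615 0.253]
60 [0.591 0.243]
50 [0.569 0.23 ]
40 [0.55  0.212]
30 [0.534 0.192]
20 [0.522 0.169]
10 [0.514 0.145]
0 [0.51  0.119]
```

View pics/wr3.png

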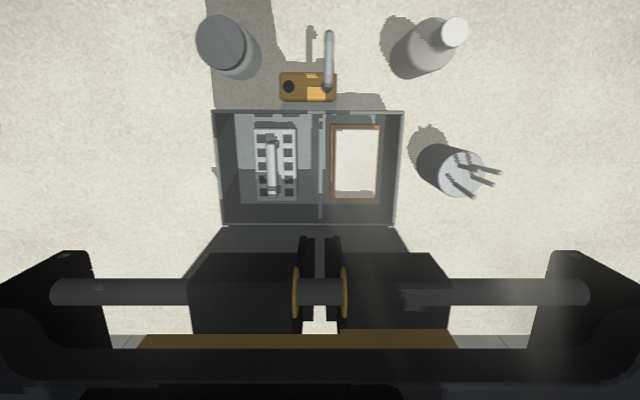

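The wrist view shows the cassette flat in the bay (slab at about (275,160), bar top at 85 mm). The shackle is still out at (330,60) and the lid is upright. Next I go behind the lid with the fingers shut.

```bash
python3 -m creep '[{"linear":[0,-0.04,0],"twist":[0,0,0],"fingers":1},{"linear":[0,-0.08,0],"twist":[0,0,0],"fingers":1},{"linear":[0,-0.115,0],"twist":[0,0,0],"fingers":1},{"linear":[0,-0.135,0],"twist":[0,0,0],"fingers":1},{"linear":[0.02,-0.14,0],"twist":[0,0,0],"fingers":1},{"linear":[0.055,-0.14,0],"twist":[0,0,0],"fingers":1},{"linear":[0.08,-0.14,0],"twist":[0,0,0],"fingers":1},{"linear":[0.087,-0.14,0],"twist":[0,0,0],"fingers":1}]'
python3 - <<'E'
from h import *
s,M=toolaxes();print(s["position"],s["ft_force"],M.round(3))
im,w=cloud("scene"); cv2.imwrite("pics/sc4.png",cv2.convertScaleAbs(cv2.resize(im[120:300,220:460,::-1],None,fx=3,fy=3),alpha=1.6))
q=w.reshape(-1,3)
m=(abs(q[:,0]-.655)<.02)&(abs(q[:,1]-.017)<.13)&(q[:,2]>.12)&(q[:,2]<.24); p=q[m]; print(len(p),np.polyfit(p[:,2],p[:,0],1),p[:,0].mean())
E
```

```text
time: 10.22
position: [0.7051, 0.0289, 0.2536]
tool_rot: [-1.206, 1.217, 1.213]
ft_force: [-0.8, -0.4, -0.4]
grip_width: 0.008
[0.70513453 0.02893475 0.25357159] [-0.81012442 -0.36758005 -0.37626027] [[-0.008 -1.     0.001]
 [-0.002  0.001  1.   ]
 [-1.     0.008 -0.002]]
2304 [0.02143568 0.6512926 ] 0.6550254031249152
```

View pics/sc4.png

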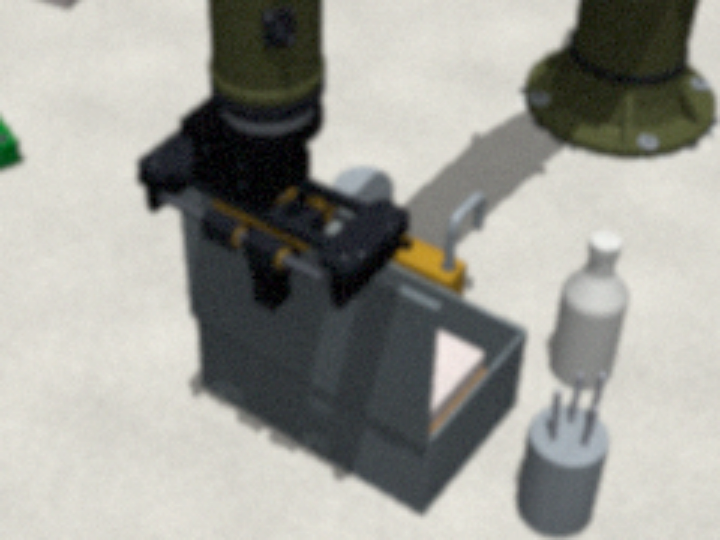

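The scene view shows the shut fingers behind the lid's outer face (tip at about (270,300)), with the body above the tab. I'll push along the arc.

```bash
python3 -m creep '[{"linear":[-0.006,0.025,0],"twist":[0,0,0],"fingers":1},{"linear":[-0.006,0.039,0],"twist":[0,0,0],"fingers":1},{"linear":[-0.006,0.052,0],"twist":[0,0,0],"fingers":1},{"linear":[-0.005,0.064,0],"twist":[0,0,0],"fingers":1},{"linear":[-0.003,0.077,0],"twist":[0,0,0],"fingers":1},{"linear":[0.000,0.090,0],"twist":[0,0,0],"fingers":1},{"linear":[0.005,0.102,0],"twist":[0,0,0],"fingers":1},{"linear":[0.010,0.114,0],"twist":[0,0,0],"fingers":1}]'
python3 - <<'E'
from h import *
s,M=toolaxes();print(s["position"],s["ft_force"],M.round(3))
E
```

```text
time: 10.93
position: [0.5946, 0.0293, 0.2526]
tool_rot: [-1.211, 1.204, 1.204]
ft_force: [1.3, -0.0, 2.2]
grip_width: 0.003
[0.5946347  0.02933182 0.2526336 ] [ 1.28023335 -0.00872077  2.23825809] [[ 0.007 -1.     0.001]
 [ 0.001  0.001  1.   ]
 [-1.    -0.007  0.001]]
```

```bash
python3 -m creep '[{"linear":[0.0084,0.0016,0],"twist":[0,0,0],"fingers":1},{"linear":[0.0146,0.0126,0],"twist":[0,0,0],"fingers":1},{"linear":[0.022,0.023,0],"twist":[0,0,0],"fingers":1},{"linear":[0.030,0.033,0],"twist":[0,0,0],"fingers":1},{"linear":[0.039,0.042,0],"twist":[0,0,0],"fingers":1},{"linear":[0.048,0.050,0],"twist":[0,0,0],"fingers":1},{"linear":[0.0586,0.0576,0],"twist":[0,0,0],"fingers":1},{"linear":[0.0695,0.064,0],"twist":[0,0,0],"fingers":1}]'
python3 - <<'E'
from h import *
s,M=toolaxes();print(s["position"],s["ft_force"],M.round(3))
p=s["position"]; print(np.hypot(.647-(p[0]-.01),p[2]-.111),np.rad2deg(np.arctan2(p[2]-.111,.647-p[0]+.01)))
im,w=cloud("scene"); cv2.imwrite("pics/sc5.png",cv2.convertScaleAbs(cv2.resize(im[120:300,220:460,::-1],None,fx=3,fy=3),alpha=1.6))
E
```

```text
time: 11.6
position: [0.5301, 0.0297, 0.1807]
tool_rot: [-1.21, 1.207, 1.207]
ft_force: [-0.8, -0.7, 0.7]
grip_width: 0.005
[0.53006794 0.02974778 0.1806811 ] [-0.83321202 -0.71793705  0.66020675] [[ 0.003 -1.     0.   ]
 [ 0.001  0.     1.   ]
 [-1.    -0.003  0.001]]
0.14480056331944224 28.765191454391882
```

View pics/sc5.png

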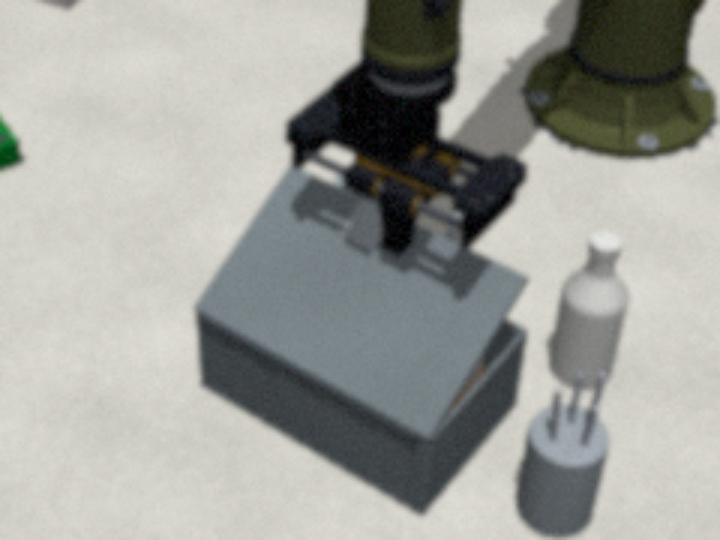

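```bash
python3 -m creep '[{"linear":[0.0115,0.0056,0],"twist":[0,0,0],"fingers":1},{"linear":[0.0235,0.010,0],"twist":[0,0,0],"fingers":1},{"linear":[0.0355,0.0135,0],"twist":[0,0,0],"fingers":1},{"linear":[0.048,0.016,0],"twist":[0,0,0],"fingers":1},{"linear":[0.0575,0.017,0],"twist":[0,0,0],"fingers":1},{"linear":[0.0605,0.017,0],"twist":[0,0,0],"fingers":1},{"linear":[0.062,0.017,0],"twist":[0,0,0],"fingers":1},{"linear":[0.063,0.017,0],"twist":[0,0,0],"fingers":1}]'
python3 - <<'E'
from h import *
s,M=toolaxes();print(s["position"],s["ft_force"])
E
```

```text
time: 12.32
position: [0.5122, 0.0298, 0.1192]
tool_rot: [-1.208, 1.21, 1.211]
ft_force: [-9.9, -0.7, 22.3]
grip_width: 0.003
[0.51223451 0.02979953 0.11917998] [-9.93355326 -0.74553257 22.28751674]
```

```bash
python3 -m creep '[{"linear":[-0.02,-0.005,0],"twist":[0,0,0],"fingers":1},{"linear":[-0.06,-0.005,0],"twist":[0,0,0],"fingers":1},{"linear":[-0.10,-0.005,0],"twist":[0,0,0],"fingers":1},{"linear":[-0.12,0,0],"twist":[0,0,0],"fingers":1},{"linear":[-0.12,0.0,0],"twist":[0,0,0],"fingers":1}]'
python3 - <<'E'
from h import *
im,w=cloud("wrist"); cv2.imwrite("pics/wr6.png",im[:,:,::-1]); q=w.reshape(-1,3)
im,w2=cloud("scene"); cv2.imwrite("pics/sc6.png",cv2.convertScaleAbs(cv2.resize(im[120:300,220:460,::-1],None,fx=3,fy=3),alpha=1.6))
q2=w2.reshape(-1,3)
m=(q2[:,0]>.5)&(q2[:,0]<.64)&(q2[:,1]>-.09)&(q2[:,1]<.13)&(q2[:,2]>.08)&(q2[:,2]<.13);p=q2[m]; print("lid plane",np.polyfit(p[:,0],p[:,2],1),np.median(p[:,2]))
m=(q[:,0]>.36)&(q[:,0]<.48)&(q[:,1]>-.02)&(q[:,1]<.09)&(q[:,2]>.145)&(q[:,2]<.175); p=q[m]; print("shk",len(p),rect(p),p.mean(0))
m=(q[:,0]>.43)&(q[:,0]<.475)&(q[:,1]>-.04)&(q[:,1]<.09)&(q[:,2]>.09)&(q[:,2]<.115); p=q[m]; print("lock",len(p),rect(p))
s,M=toolaxes();print(s["position"],s["joint_positions"].round(2),M.round(3))
E
```

```text
time: 12.73
position: [0.5155, 0.0301, 0.2429]
tool_rot: [-1.212, 1.2, 1.203]
ft_force: [0.9, 0.3, 1.1]
grip_width: 0.005
lid plane [-0.0023139  0.1107884] 0.10943632441545409
shk 962 (array([433.5,  44.3]), array([10. , 57.7]), 88.9) [0.4323193  0.04409093 0.15790899]
lock 2581 (array([457. ,  16.8]), array([35.5, 78.1]), 0.2)
[0.51310638 0.03010234 0.23781419] [-0.59  0.02  0.48  1.8  -0.01  1.33  1.47] [[ 0.003 -1.    -0.   ]
 [ 0.001 -0.     1.   ]
 [-1.    -0.003  0.001]]
```

View pics/wr6.png

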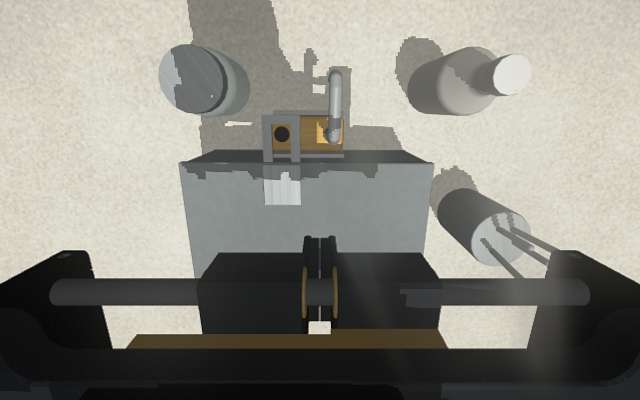

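View pics/sc6.png

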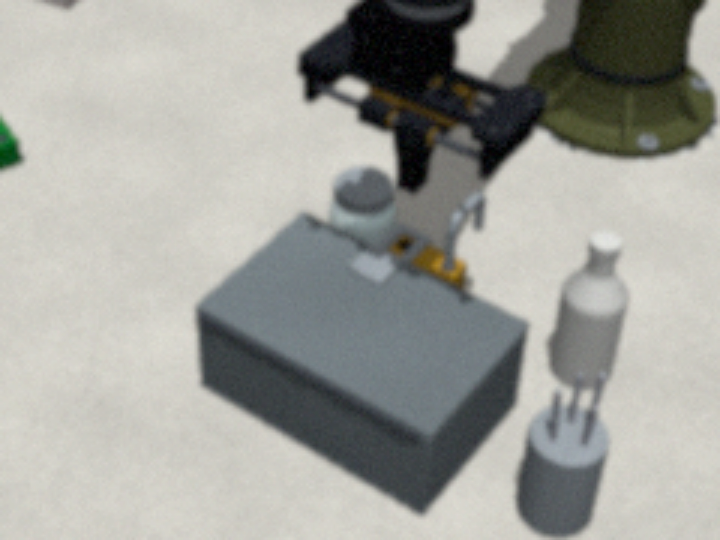

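Lid shut: its upper face measures 109 mm and is level. The tab lies on the padlock with its hole at (282,133), and the shackle is still out at (335,100). Next is the swing.

Run:
```python
from h import *
H=np.array([.457,.0443])
s0,M=toolaxes(); print(s0["position"],delta((.435,.082,.20))[0])
for s in range(110,-1,-10):
    t=np.deg2rad(s); S,C=np.sin(t),np.cos(t); rho=.026
    p=H+rho*np.array([-S,-C])+(.005+.015*S+.010*abs(C))*np.array([-C,S]); print(s,p.round(4),np.hypot(*p).round(3))
```

```text
[0.51310638 0.03010234 0.23781419] [37.7 78.2 51.9]
110 [0.4403 0.0744] 0.447
100 [0.4351 0.07  ] 0.441
90 [0.431  0.0643] 0.436
80 [0.4277 0.061 ] 0.432
70 [0.4249 0.0566] 0.429
60 [0.423  0.0512] 0.426
50 [0.4224 0.0451] 0.425
40 [0.4232 0.0387] 0.425
30 [0.4257 0.0324] 0.427
20 [0.4298 0.0265] 0.431
10 [0.4353 0.0217] 0.436
0 [0.442  0.0183] 0.442
```

```bash
python3 -m creep '[{"linear":[0.01,0.03,0.025],"twist":[0,0,0],"fingers":1},{"linear":[0.025,0.06,0.052],"twist":[0,0,0],"fingers":1},{"linear":[0.038,0.078,0.055],"twist":[0,0,0],"fingers":1},{"linear":[0.060,0.078,0.055],"twist":[0,0,0],"fingers":1},{"linear":[0.082,0.078,0.055],"twist":[0,0,0],"fingers":1},{"linear":[0.092,0.078,0.055],"twist":[0,0,0],"fingers":1},{"linear":[0.092,0.078,0.055],"twist":[0,0,0],"fingers":1}]'
python3 - <<'E'
from h import *
s,M=toolaxes();print(s["position"],s["ft_force"],M.round(3),s["joint_positions"].round(2))
im,w=cloud("wrist"); cv2.imwrite("pics/wr7.png",im[:,:,::-1])
print(delta((.431,.066,.146))[0],delta((.429,.04,.146))[0],delta((.433,.024,.146))[0],delta((.442,.018,.146))[0])
E
```

```text
time: 13.42
position: [0.4318, 0.0843, 0.1413]
tool_rot: [-1.208, 1.216, 1.213]
ft_force: [-0.5, 0.7, -0.0]
grip_width: 0.007
[0.43180129 0.08427319 0.14133712] [-0.47702605  0.72548786 -0.03371376] [[-0.006 -1.    -0.   ]
 [-0.003 -0.     1.   ]
 [-1.     0.006 -0.003]] [-0.66 -0.07  0.4   2.07  0.03  1.14  1.29]
[ -2.9   2.1 -18.5] [ -2.8   4.1 -44.5] [ -2.8   0.1 -60.5] [ -2.8  -8.9 -66.5]
```

View pics/wr7.png

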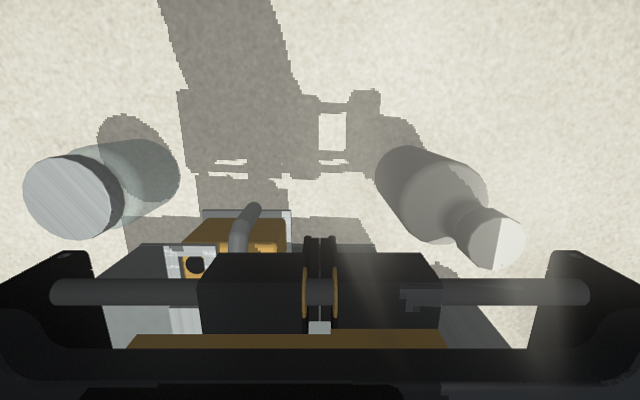

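The finger (320,240) stands between the shackle (245,225) and the bottle (450,200), all clear. I'll push the shackle round.

```bash
python3 -m creep '[{"linear":[-0.003,0.002,-0.010],"twist":[0,0,0],"fingers":1},{"linear":[-0.003,0.003,-0.018],"twist":[0,0,0],"fingers":1},{"linear":[-0.003,0.004,-0.025],"twist":[0,0,0],"fingers":1},{"linear":[-0.003,0.004,-0.032],"twist":[0,0,0],"fingers":1},{"linear":[-0.003,0.004,-0.039],"twist":[0,0,0],"fingers":1},{"linear":[-0.003,0.004,-0.046],"twist":[0,0,0],"fingers":1},{"linear":[-0.003,0.003,-0.053],"twist":[0,0,0],"fingers":1},{"linear":[-0.003,0.000,-0.060],"twist":[0,0,0],"fingers":1}]'
python3 - <<'E'
from h import *
s,M=toolaxes();print(s["position"],s["ft_force"])
im,w=cloud("scene"); cv2.imwrite("pics/sc8.png",cv2.convertScaleAbs(cv2.resize(im[120:300,220:460,::-1],None,fx=3,fy=3),alpha=1.6))
print(delta((.433,.022,.146))[0],delta((.442,.018,.146))[0])
E
```

```text
time: 14.13
position: [0.4339, 0.0243, 0.1475]
tool_rot: [-1.209, 1.209, 1.21]
ft_force: [-0.9, 1.7, 0.2]
grip_width: 0.005
[0.43390001 0.02434656 0.14748831] [-0.94424076  1.66561899  0.15164303]
[ 1.6  1.7 -0.7] [ 1.6 -7.3 -4.7]
```

View pics/sc8.png

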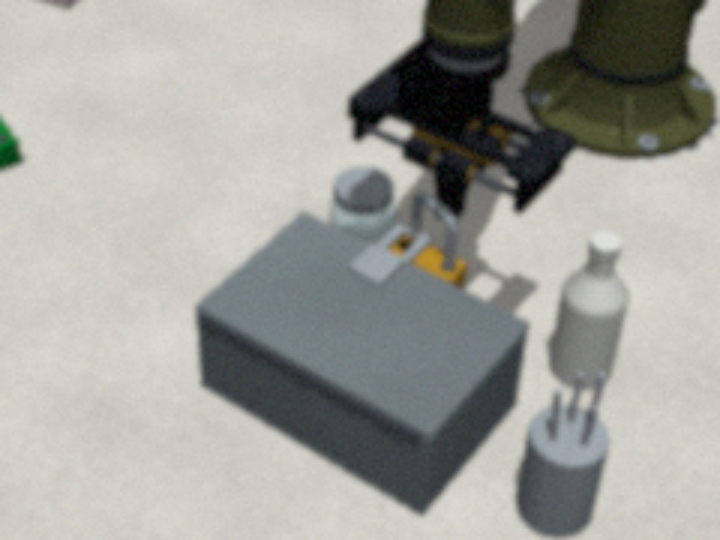

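```bash
python3 -m creep '[{"linear":[0,-0.002,-0.003],"twist":[0,0,0],"fingers":1},{"linear":[0,-0.005,-0.005],"twist":[0,0,0],"fingers":1},{"linear":[0,-0.007,-0.006],"twist":[0,0,0],"fingers":1},{"linear":[0,-0.009,-0.007],"twist":[0,0,0],"fingers":1},{"linear":[0,-0.009,-0.007],"twist":[0,0,0],"fingers":1}]'
python3 - <<'E'
from h import *
s,M=toolaxes();print(s["position"],s["ft_force"])
im,w=cloud("scene"); cv2.imwrite("pics/sc9.png",cv2.convertScaleAbs(cv2.resize(im[120:300,220:460,::-1],None,fx=3,fy=3),alpha=1.6))
E
```

```text
time: 14.6
position: [0.442, 0.0186, 0.1473]
tool_rot: [-1.208, 1.211, 1.213]
ft_force: [-5.9, 1.9, 3.3]
grip_width: 0.007
[0.44198826 0.01859242 0.14725609] [-5.90697097  1.9463579   3.34615624]
```

View pics/sc9.png

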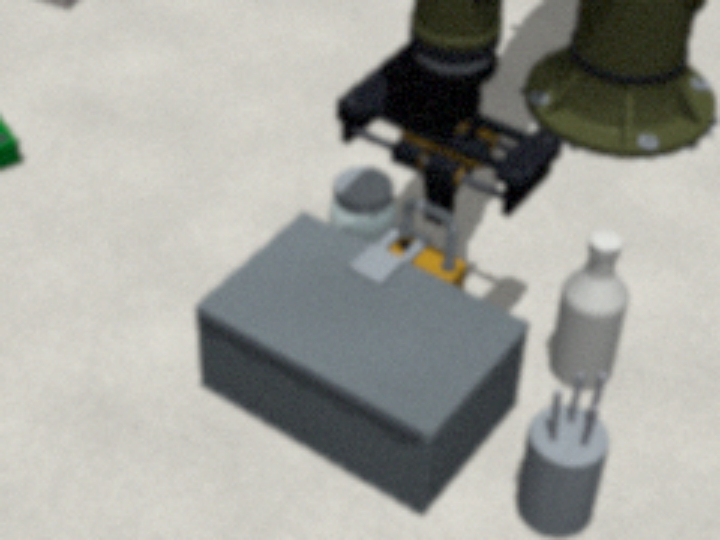

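```bash
python3 -m creep '[{"linear":[0,-0.0015,0],"twist":[0,0,0],"fingers":1},{"linear":[0,-0.0015,0],"twist":[0,0,0],"fingers":1},{"linear":[0,0.006,0],"twist":[0,0,0],"fingers":1},{"linear":[-0.005,0.008,0],"twist":[0,0,0],"fingers":1},{"linear":[-0.035,0.008,0],"twist":[0,0,0],"fingers":1},{"linear":[-0.065,0.005,0.002],"twist":[0,0,0],"fingers":1},{"linear":[-0.065,0.005,0.002],"twist":[0,0,0],"fingers":1}]'
python3 - <<'E'
from h import *
im,w=cloud("wrist"); cv2.imwrite("pics/wr10.png",im[:,:,::-1]); q=w.reshape(-1,3)
m=(q[:,0]>.38)&(q[:,0]<.49)&(q[:,1]>-.04)&(q[:,1]<.09)&(q[:,2]>.145)&(q[:,2]<.175); p=q[m]; print("shk",len(p),rect(p) if len(p)>4 else 0,p.mean(0))
im,w=cloud("scene"); q=w.reshape(-1,3)
m=(q[:,0]>.40)&(q[:,0]<.49)&(q[:,1]>-.04)&(q[:,1]<.09)&(q[:,2]>.145)&(q[:,2]<.175); p=q[m]; print("shk",len(p),rect(p),p.mean(0))
print([(np.round(r["centre"],4).tolist(),round(r["conf"],2)) for r in nets.place_of("scene","crown")])
s,M=toolaxes();print(s["position"],s["ft_force"],M.round(3));print(delta((.456,.020,.19))[0])
E
```

```text
time: 15.23
position: [0.4423, 0.0207, 0.2185]
tool_rot: [-1.213, 1.199, 1.203]
ft_force: [0.5, -0.1, 1.0]
grip_width: 0.007
shk 663 (array([456.6,  19.8]), array([ 9.7, 56.1]), 0.2) [0.4548362  0.01881985 0.15613377]
shk 77 (array([458.9,  18.4]), array([54.2, 11.6]), 89.3) [0.46044719 0.02043661 0.15618603]
[([0.4588, 0.013, 0.1587], 0.64), ([0.485, 0.0184, 0.1069], 0.45)]
[0.43856762 0.0200328  0.21287464] [-0.07525566 -0.16683627 -0.58671024] [[ 0.002 -1.    -0.   ]
 [ 0.    -0.     1.   ]
 [-1.    -0.002  0.   ]]
[ 22.9 -17.4  -0. ]
```

View pics/wr10.png

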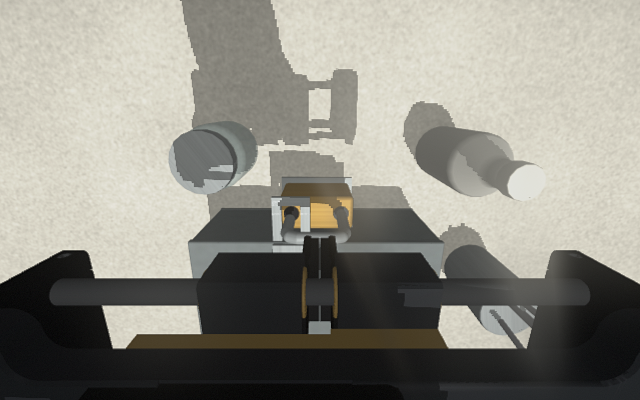

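The shackle is swung in: its crown lies along y at (0.4566, 0.0198), angle about 0. I'll go above the crown and press.

```bash
python3 -m creep '[{"linear":[0,-0.018,0],"twist":[0,0,0],"fingers":1},{"linear":[0.02,-0.018,0],"twist":[0,0,0],"fingers":1},{"linear":[0.033,-0.018,0],"twist":[0,0,0],"fingers":1},{"linear":[0.038,-0.018,0],"twist":[0,0,0],"fingers":1},{"linear":[0.041,-0.018,0],"twist":[0,0,0],"fingers":1},{"linear":[0.043,-0.018,0],"twist":[0,0,0],"fingers":1},{"linear":[0.045,-0.018,0],"twist":[0,0,0],"fingers":1},{"linear":[0.047,-0.018,0],"twist":[0,0,0],"fingers":1}]'
python3 - <<'E'
from h import *
s,M=toolaxes();print(s["position"],s["ft_force"])
E
```

```text
time: 16.05
position: [0.4561, 0.0199, 0.1661]
tool_rot: [-1.209, 1.209, 1.209]
ft_force: [-4.5, -1.4, 4.9]
grip_width: 0.01
[0.45614999 0.01993785 0.16607094] [-4.4560471  -1.36072642  4.91302725]
```

```bash
python3 -m creep '[{"linear":[0.0015,0,0],"twist":[0,0,0],"fingers":1},{"linear":[0.003,0,0],"twist":[0,0,0],"fingers":1},{"linear":[0.0045,0,0],"twist":[0,0,0],"fingers":1},{"linear":[0.006,0,0],"twist":[0,0,0],"fingers":1},{"linear":[0.0075,0,0],"twist":[0,0,0],"fingers":1},{"linear":[0.009,0,0],"twist":[0,0,0],"fingers":1}]' ; python3 -m creep '[{"linear":[0.002,0,0],"twist":[0,0,0],"fingers":1},{"linear":[0.004,0,0],"twist":[0,0,0],"fingers":1}]';  python3 -m creep '[{"linear":[0.0015,0,0],"twist":[0,0,0],"fingers":1},{"linear":[0.003,0,0],"twist":[0,0,0],"fingers":1}]'
```

```text
time: 16.55
position: [0.4567, 0.0197, 0.158]
tool_rot: [-1.21, 1.208, 1.209]
ft_force: [-6.0, -2.9, 14.7]
grip_width: 0.005
time: 16.72
position: [0.457, 0.0199, 0.1538]
tool_rot: [-1.21, 1.207, 1.208]
ft_force: [-0.5, -2.6, 6.5]
grip_width: 0.006
time: 16.88
position: [0.4576, 0.0199, 0.1506]
tool_rot: [-1.211, 1.206, 1.207]
ft_force: [-1.3, -2.5, 6.8]
grip_width: 0.003
```

The force fell from 14.7 to 6.5 N, so it clicked. I'll press a little further, then retreat and check.

```bash
python3 -m creep '[{"linear":[0.0015,0,0],"twist":[0,0,0],"fingers":1},{"linear":[0.003,0,0],"twist":[0,0,0],"fingers":1},{"linear":[0.003,0,0],"twist":[0,0,0],"fingers":1}]'; python3 -m creep '[{"linear":[-0.005,0,0],"twist":[0,0,0],"fingers":1},{"linear":[-0.03,0,0],"twist":[0,0,0],"fingers":1},{"linear":[-0.06,0,0],"twist":[0,0,0],"fingers":1},{"linear":[-0.10,-0.02,0],"twist":[0,0,0],"fingers":1},{"linear":[-0.14,-0.05,0],"twist":[0,0,0],"fingers":1},{"linear":[-0.17,-0.08,0],"twist":[0,0,0],"fingers":1},{"linear":[-0.17,-0.08,0],"twist":[0,0,0],"fingers":1}]'
python3 - <<'E'
from h import *
s,M=toolaxes();print(s["position"],s["ft_force"])
im,w=cloud("wrist"); cv2.imwrite("pics/wr11.png",im[:,:,::-1]); q=w.reshape(-1,3)
m=(q[:,0]>.40)&(q[:,0]<.48)&(q[:,1]>-.03)&(q[:,1]<.08)&(q[:,2]>.118)&(q[:,2]<.175); p=q[m]; print("shk",len(p),rect(p),np.percentile(p[:,2],[50,90,98]))
m=(q[:,0]>.43)&(q[:,0]<.48)&(q[:,1]>.03)&(q[:,1]<.055)&(q[:,2]>.09)&(q[:,2]<.106); print("lock z",np.median(q[m][:,2]))
im,w=cloud("scene"); cv2.imwrite("pics/sc11.png",cv2.convertScaleAbs(cv2.resize(im[120:300,220:460,::-1],None,fx=3,fy=3),alpha=1.6)); q=w.reshape(-1,3)
m=(q[:,0]>.5)&(q[:,0]<.64)&(q[:,1]>-.09)&(q[:,1]<.13)&(q[:,2]>.08)&(q[:,2]<.13);p=q[m]; print("lid",np.polyfit(p[:,0],p[:,2],1),np.median(p[:,2]))
for l in ["bottle","jar","holder"]: print(l,[(np.round(r["centre"],4).tolist(),round(r["conf"],2)) for r in nets.place_of("scene",l)[:2]])
E
```

```text
time: 17.13
position: [0.4577, 0.0199, 0.1476]
tool_rot: [-1.211, 1.206, 1.207]
ft_force: [-0.7, -1.7, 6.6]
grip_width: 0.002
time: 17.72
position: [0.5415, 0.0211, 0.3215]
tool_rot: [-1.215, 1.199, 1.203]
ft_force: [-1.0, 0.4, -0.0]
grip_width: 0.005
[0.54153683 0.02106064 0.32152979] [-0.95794978  0.35095309 -0.00857118]
shk 489 (array([457.1,  20.2]), array([56.3,  9.3]), 90.0) [0.13945806 0.14142202 0.14201719]
lock z 0.09819858675345158
lid [-0.00228329  0.11077436] 0.10946132313541945
bottle [([0.4154, 0.1698, -0.0054], 0.58)]
jar [([0.4091, -0.0856, -0.0014], 0.83)]
holder [([0.5683, 0.231, 0.0], 0.82)]
```

View pics/wr11.png

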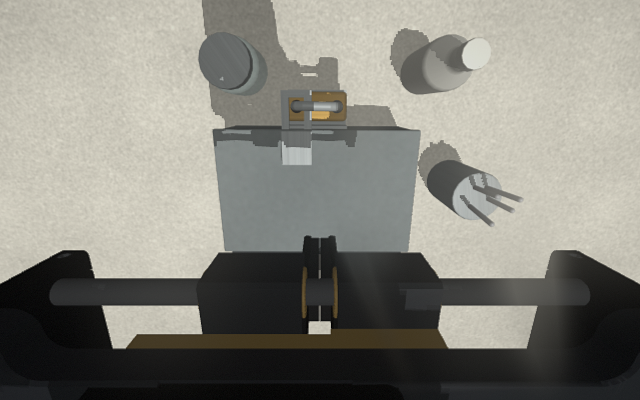

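View pics/sc11.png

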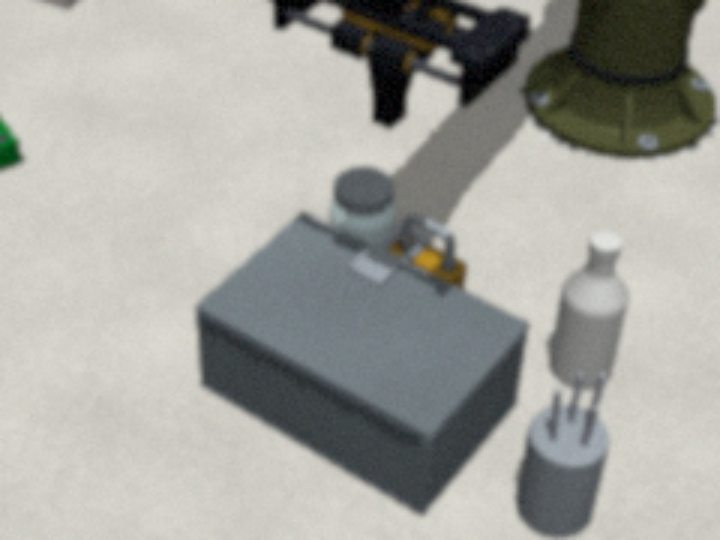

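Crown top is at 0.1415 m, down about 19 mm from 0.160, so it is latched. The toe is through the tab, the lid is level and shut, the bystanders are unmoved and the gripper is clear. Handing in.

Run:
```python
from h import *
print(job.close_job())
```

```text
the job is handed in; nothing more can be done
None
```

The job is done and handed in after about 18 s of robot time. I lifted the steel cassette by its bar and set it flat in the empty bay. I then pushed the lid shut from behind, swung the shackle in over its hole and pressed it down until it clicked.

- **Cassette:** before the lid was shut it lay flat in the bay, with the top of its bar at 85 mm.
- **Lid:** its upper face measures 109 mm (108 expected) and is level. The tab lies on the padlock.
- **Shackle:** it lies along the lock-box's y, at about 0 rad. The force dropped from 14.7 N to 6.5 N at the click. With the arm away, the crown stays about 19 mm down, at about 141 mm.
- **Bystanders:** bottle, jar and holder are upright. The network places them within 2–7 mm of their starting estimates. The largest gap is the bottle's 7 mm, a low-confidence reading (0.58) slightly outside the stated 4 mm accuracy. The pictures show no movement, and the gripper was clear of everything at the end.

No check failed. The highest wrist force I saw was about 24 N, while shutting the lid.

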